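# Turn the feed bottle's status flag to green

### The arm

A 6-joint arm with a two-finger parallel gripper is mounted at the origin on the work surface. World frame = base frame: x ahead of the robot, y to its left, z up, the work surface at z = 0. Lengths are in m, angles in rad, forces in N, time in s.
With the tool pointing down it reaches from about 0.375 to 0.975 m from the base axis. Payload 3.8 kg.
Tool frame: the origin (TCP) lies on the centre line of the jaws, within the pads' length; the fingertips stand ahead of it and the grasp point (between the pads) lies 5 mm behind it (r.tips_ahead is the z of the fingertips in the tool frame, in m); z points along the fingers, x is the direction in which the jaws open and shut, and the axes are right-handed (so a half turn about z gives the same grasp; the last joint's range is limited). The gripper opens to 88 mm and grips with 3 to 60 N. Pads are 18 mm wide; open, the fingers measure 123 mm over their backs; the gripper's body (75 mm by 187 mm) begins 45 mm behind the grasp point.
Start: joints at [-1.156, 0.264, 1.604, -0, 1.274, -0.037], TCP at [0.295, -0.607, 0.226] pointing down, gripper open.
Joint ranges: [-2.63, 2.63], [-0.94, 2.18], [0.31, 2.57], [-1.31, 4.45], [0, 2.66], [-2.55, 2.55]. Speed limits (rad/s): [2.57, 2.57, 3.14, 3.14, 3.14, 3.14].

### API

Orientations are given as a 3x3 rotation matrix whose columns are the frame's x, y, z axes.
In Python, from station import r gives the robot as it stands.
- The arm moves only by the shell command python3 -m inch 'ROWS'. ROWS is a JSON object of lists of equal length, an entry for each row: "dr": the turn, a rotation vector about the tool's x, y, z in rad, a list of three; "linear": the shift along the tool's x, y, z in mm, a list of three; "fingers": the closure, from -1 (fully open) to 1 (shut). A call has 1 to 20 rows; each row shifts and turns the commanded pose from where the row before left it, along the tool's axes as they then stand; what a row does not reach is not made up. A row lasts 1/12 s, in which the tool goes at most 41.7 mm and 7.16 degrees, less where a joint would pass 70% of its speed; a pose out of reach is approached as far as the arm can. A call with a gripper value outside its range is refused whole. The fingers move at their own pace and stop on an object; the grip force is fixed at half the most. Time passes only in rows, so rows that do not move let the fingers close. It gives the time, the measured TCP pose, the force and the opening at its end, in the units of the state.
- r.sense(): the state, without advancing time (a new reading comes with each control period).
- r.snapshot(name): name is "side" or "top"; returns the picture (384x512x3 uint8, red, green, blue); there is no depth.
- r.camera_model(name): a dict with "camera_matrix" (3x3 intrinsics, pixels), "distortion" ([k1, k2, p1, p2, k3] as OpenCV has them; the pictures are not rectified), "R" (3x3) and "t" (3): a world point X has camera coordinates R X + t. Camera axes: x right, y down, z forward; pixel columns grow to the right and rows downward; lengths in m; the calibration is good to about 2 mm. A picture is of the moment at which its call begins. camera_model takes no time and is no camera call.
- r.finish_job(): hands the job in, once; it reports no verdict.
The state is a dict: "t": time; "joints": joint angles; "qd": joint speeds; "joint_torque": joint torques, N m; "tool_pos": TCP position; "ee_rot": TCP orientation; "ft_force": force on the tool from outside, world axes, zero at the start; "torque": the same for the moment, N m; "gripper_width": opening from 0.0 (shut) to 1.0 (fully open).
Only numpy, scipy, OpenCV 4.12 (cv2) and the standard library are available. Lean on these libraries where they do the work, as an engineer would, in place of code of your own. Each camera call takes 0.05 s, during which the arm holds its last target. There are 200 camera calls.

### The job

The feed bottle with the red cap has gone on line: on the flag panel in front of the bottles, find the flag in that bottle's lane and push it over with a fingertip, forward over its pivot, from its yellow face to its green face, until it lies flat, fully down on the panel. Push the flag round steadily, without pinching it between the fingers or flicking it. Leave the other two flags up on yellow, do not disturb the bottles or the other things on the bench, and finish clear of everything.

Things in the scene. Friction and masses are not known exactly. Their poses are not given: they have to be found in the camera images.
- board: Fixed feed station: steel spill tray (x -85 to 245, y -188 to 188 mm, rim 24 high), grey flag panel along its front, bottle bays behind (centres x 178, y 115 left, 0 middle, -115 mm right), each in line with its flag. Origin on the bench under the pivot line; x to the bottles, y left along the pivots, z up. Panel leans back 40 deg from upright, 5 mm behind the pivots, 48 mm up and 87 mm down the slope.
- flag_left (a joint): Angle of the left flag, a leaf 74 wide, 76 long, 6 mm thick. 0: up on the panel, leaning 40 deg back, yellow face to the robot, free edge 28 mm past the panel's top, so its back can be reached. Grows as it comes forward over the pivot: 0.70 upright, 2.27 level, 3.14 (stop) flat on the lower panel, green face up. Stiff hinge (0.06 N m): it stays where left. Starts at 0 to 0.3.
- flag_middle (a joint): Angle of the middle flag, a leaf 74 wide, 76 long, 6 mm thick. 0: up on the panel, leaning 40 deg back, yellow face to the robot, free edge 28 mm past the panel's top, so its back can be reached. Grows as it comes forward over the pivot: 0.70 upright, 2.27 level, 3.14 (stop) flat on the lower panel, green face up. Stiff hinge (0.06 N m): it stays where left. Starts at 0 to 0.3.
- flag_right (a joint): Angle of the right flag, a leaf 74 wide, 76 long, 6 mm thick. 0: up on the panel, leaning 40 deg back, yellow face to the robot, free edge 28 mm past the panel's top, so its back can be reached. Grows as it comes forward over the pivot: 0.70 upright, 2.27 level, 3.14 (stop) flat on the lower panel, green face up. Stiff hinge (0.06 N m): it stays where left. Starts at 0 to 0.3.
- pivot_left (a point): Point on the pivot line at the middle of the left flag's width, 110 mm above the bench; fixed to the station, axes as the station's.
- pivot_middle (a point): Point on the pivot line at the middle of the middle flag's width, 110 mm above the bench; fixed to the station, axes as the station's.
- pivot_right (a point): Point on the pivot line at the middle of the right flag's width, 110 mm above the bench; fixed to the station, axes as the station's.
- edge_left (a point): Middle of the left flag's free edge, 76 mm from the pivot, half-way through its 6 mm thickness; moves with the leaf, z pointing from pivot to edge, x out of its green face (y along the pivot).
- edge_middle (a point): Middle of the middle flag's free edge, 76 mm from the pivot, half-way through its 6 mm thickness; moves with the leaf, z pointing from pivot to edge, x out of its green face (y along the pivot).
- edge_right (a point): Middle of the right flag's free edge, 76 mm from the pivot, half-way through its 6 mm thickness; moves with the leaf, z pointing from pivot to edge, x out of its green face (y along the pivot).
- red_bottle_center (a point): Amber glass feed bottle with a red screw cap, 70 mm across, 158 mm tall with its two cap ports, standing loose in one of the three bays (which one varies). Point on its axis 70 mm above its underside.
- blue_bottle_center (a point): Amber glass feed bottle with a blue screw cap, 70 mm across, 158 mm tall with its two cap ports, standing loose in one of the three bays (which one varies). Point on its axis 70 mm above its underside.
- white_bottle_center (a point): Amber glass feed bottle with a white screw cap, 70 mm across, 158 mm tall with its two cap ports, standing loose in one of the three bays (which one varies). Point on its axis 70 mm above its underside.
- flask_center (a point): Conical glass flask with a blue cap, 84 mm across the foot, 148 mm tall, loose on the bench beside the station. Point on its axis 70 mm up.
- jar_center (a point): Small glass jar with a white lid, 48 mm across, 70 mm tall, loose on the bench. Its centre.
- cap_center (a point): Spare blue bottle cap, 51 mm across, 26 mm tall, loose on the bench. Its centre.
- wrench_grip (a point): Steel wrench 150 mm long lying loose on the bench. Point in its handle.
- beaker_center (a point): Clear plastic beaker, 70 mm across, 90 mm tall, loose on the bench. Its centre.
Not all that is in view belongs to the job. What is shaped like the part that bears flask_center but purple is not meant.

How it is judged:
On the way:
1. a finger pushes the red-capped bottle's flag forward past upright (((y of red_bottle_center in the frame of board above 0.0575 m and value of joint flag_left above 1 rad and (contact force between the fingers and flag_left_c0 above 0.05 N or contact force between the fingers and flag_left_c1 above 0.05 N)) or (y of red_bottle_center in the frame of board between -0.0575 and 0.0575 m and value of joint flag_middle above 1 rad and (contact force between the fingers and flag_middle_c0 above 0.05 N or contact force between the fingers and flag_middle_c1 above 0.05 N)) or (y of red_bottle_center in the frame of board below -0.0575 m and value of joint flag_right above 1 rad and (contact force between the fingers and flag_right_c0 above 0.05 N or contact force between the fingers and flag_right_c1 above 0.05 N)))), for 0.05 s.
At the end, for the whole second after the job is handed in: The flag in the lane of the red-capped bottle lies fully down on the panel, green face up (turned past 3.0 of 3.14 rad) and at rest; the other two flags are still up (less than 0.55 rad); every bottle and loose thing stands within 20 mm of its start and upright (within 0.3 rad) (((y of red_bottle_center in the frame of board above 0.0575 m and value of joint flag_left above 3 rad and velocity of joint flag_left between -0.1 and 0.1 rad/s and value of joint each of flag_middle, flag_right below 0.55 rad) or (y of red_bottle_center in the frame of board between -0.0575 and 0.0575 m and value of joint flag_middle above 3 rad and velocity of joint flag_middle between -0.1 and 0.1 rad/s and value of joint each of flag_left, flag_right below 0.55 rad) or (y of red_bottle_center in the frame of board below -0.0575 m and value of joint flag_right above 3 rad and velocity of joint flag_right between -0.1 and 0.1 rad/s and value of joint each of flag_left, flag_middle below 0.55 rad)) and not (distance of any of red_bottle_center, blue_bottle_center, white_bottle_center, flask_center, jar_center, beaker_center, cap_center, wrench_grip from where it was at the start of the episode above 0.02 m or angle between any of red_bottle_center, blue_bottle_center, white_bottle_center, flask_center, jar_center, beaker_center's own z axis and vertical above 0.3 rad)); the robot touches nothing.
It fails at once if another flag was turned (past 0.55 rad) ((y of red_bottle_center in the frame of board above 0.0575 m and value of joint any of flag_middle, flag_right above 0.55 rad) or (y of red_bottle_center in the frame of board between -0.0575 and 0.0575 m and value of joint any of flag_left, flag_right above 0.55 rad) or (y of red_bottle_center in the frame of board below -0.0575 m and value of joint any of flag_left, flag_middle above 0.55 rad)).
It fails at once if a flag was flicked (faster than 6 rad/s) (velocity of joint any of flag_left, flag_middle, flag_right above 6 rad/s or velocity of joint any of flag_left, flag_middle, flag_right below -6 rad/s).
It fails at once if a flag was pinched between the fingers (both faces pressed at once with more than 3 N) ((contact force between the fingers and flag_left_c0 above 3 N and contact force between the fingers and flag_left_c1 above 3 N) or (contact force between the fingers and flag_middle_c0 above 3 N and contact force between the fingers and flag_middle_c1 above 3 N) or (contact force between the fingers and flag_right_c0 above 3 N and contact force between the fingers and flag_right_c1 above 3 N)).
It fails at once if a bottle or another loose thing was shifted or lifted more than 20 mm, or tipped (distance of any of red_bottle_center, blue_bottle_center, white_bottle_center, flask_center, jar_center, beaker_center, cap_center, wrench_grip from where it was at the start of the episode above 0.02 m or angle between any of red_bottle_center, blue_bottle_center, white_bottle_center, flask_center, jar_center, beaker_center's own z axis and vertical above 0.3 rad).
It also fails if it takes over 40 s, if anything falls off the work surface, if the arm or the gripper's body presses on something with over 40 N, if the wrist force passes 120 N, or if a joint passes its speed limit or range.

## Working session

There is one attempt and no reset: what is moved stays moved. The work goes in short steps, Python scripts to look and compute and a shell command to move; the robot and the scene stay as the last step left them, time stands still between calls to the robot, and variables do not carry over. Pictures are saved under pics/ and viewed, about 8 in all and at most 12, crops included, and the job is handed in when it is done.

```bash
mkdir -p pics
python3 - <<'E'
from station import r
import cv2,numpy as np
np.set_printoptions(precision=4,suppress=True)
for n in("side","top"):
    cv2.imwrite(f"pics/{n}0.png",r.snapshot(n)[:,:,::-1])
    m=r.camera_model(n);print(n,m)
s=r.sense();print(s['t'],s['tool_pos'],s['ee_rot'],s['ft_force'],r.tips_ahead)
E
```

```text
side {'camera_matrix': array([[406.775 ,   0.    , 252.8421],
       [  0.    , 406.775 , 196.8683],
       [  0.    ,   0.    ,   1.    ]]), 'distortion': array([-0.1436,  0.    ,  0.    ,  0.    ,  0.    ]), 'R': array([[ 0.7868, -0.617 , -0.0154],
       [-0.3722, -0.4544, -0.8093],
       [ 0.4924,  0.6425, -0.5872]]), 't': array([-0.4334,  0.3266,  1.4565])}
top {'camera_matrix': array([[377.6467,   0.    , 256.4133],
       [  0.    , 377.6467, 186.0979],
       [  0.    ,   0.    ,   1.    ]]), 'distortion': array([-0.0039,  0.    ,  0.    ,  0.    ,  0.    ]), 'R': array([[-0.0041, -1.    ,  0.0022],
       [-0.9959,  0.0039, -0.0906],
       [ 0.0906, -0.0026, -0.9959]]), 't': array([0.0273, 0.5949, 1.3364])}
0.1 [ 0.2944 -0.6067  0.2247] [[ 0.4366 -0.8997 -0.0008]
 [-0.8997 -0.4366  0.0018]
 [-0.002  -0.0001 -1.    ]] [ 0.3108  0.7902 -0.2494] 0.014
```

View pics/side0.png

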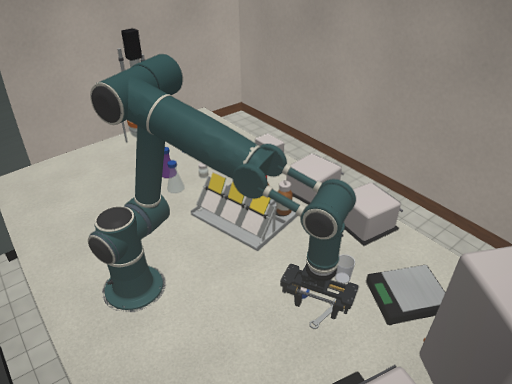

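View pics/top0.png

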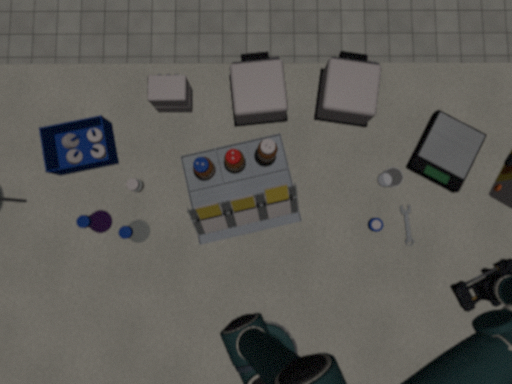

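The top view shows the red cap at (234,160) in the middle bay, with the tray corners near (181,156), (281,135), (300,222) and (200,243). The middle flag is at about (243,203). I'll enlarge this area to measure it.

Run:
```python
import cv2
i=cv2.imread("pics/top0.png")[125:255,170:310]
i=cv2.resize(i,None,fx=5,fy=4.6,interpolation=cv2.INTER_CUBIC)
i=cv2.convertScaleAbs(i,alpha=1.6)
for k in range(170,310,20): cv2.putText(i,str(k),((k-170)*5,10),0,.4,(0,255,255)); cv2.line(i,((k-170)*5,12),((k-170)*5,20),(0,255,255))
for k in range(125,255,20): cv2.putText(i,str(k),(0,int((k-125)*4.6)+4),0,.4,(0,255,255))
cv2.imwrite("pics/c1.png",i)
```

```text
(no output)
```

View pics/c1.png

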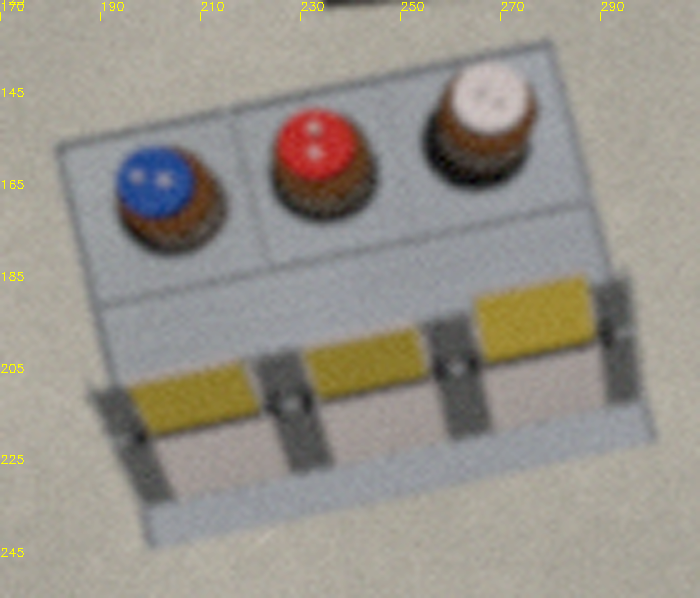

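The crop shows rim corners at (181.4,157.0), (280.0,134.1), (301.0,220.7) and (200.4,244.1). The middle flag's free edge centre is at about (242.2,199), and its visible lower edge at about (244.5,209). Next I'll fit the station pose.

```bash
cat > h.py <<'E'
import cv2,numpy as np
from scipy.optimize import least_squares
from station import r
np.set_printoptions(precision=4,suppress=True)
def proj(X,n="top"):
    m=r.camera_model(n)
    return cv2.projectPoints(np.array(X,float).reshape(-1,1,3),cv2.Rodrigues(m['R'])[0],m['t'],m['camera_matrix'],m['distortion'])[0][:,0]
def T(p,X):
    c,s=np.cos(p[2]),np.sin(p[2]); X=np.atleast_2d(X)
    return X@np.array([[c,s,0],[-s,c,0],[0,0,1]])+[p[0],p[1],0]
def leaf(th,rr,off=0,y=0): # station coords on leaf at angle th, off toward green(back) side at th=0
    a=np.radians(40)-th   # lean back positive x
    return np.array([rr*np.sin(a)+off*np.cos(a),y,110e-3+rr*np.cos(a)-off*np.sin(a)])
C=np.array([[.245,.188,.024],[.245,-.188,.024],[-.085,-.188,.024],[-.085,.188,.024]])
px=np.array([[181.4,157.0],[280,134.1],[301,220.7],[200.4,244.1]])
E
python3 - <<'E'
from h import *
f=least_squares(lambda p:(proj(T(p,C))-px).ravel(),[.6,.05,.2])
p=f.x;print(p,f.fun)
print("bottle cap red, obs 233,155",proj(T(p,[.178,0,.15])))
for th in(0,.1,.2,.3): print(th,[proj(T(p,leaf(th,.076,0,y)))[0] for y in(.115,0,-.115)])
print("pivot",proj(T(p,[0,0,.11])), "reach",np.hypot(*p[:2]))
c,s=np.cos(p[2]),np.sin(p[2])
print("pivot world",T(p,[0,0,.11]))
E
```

```text
[0.509  0.0637 0.2252] [-1.0769 -0.829   0.6706 -0.9473  1.0906  0.4945 -0.6806  1.1593]
bottle cap red, obs 233,155 [[232.6287 156.4578]]
0 [array([206.3655, 202.1192]), array([241.1598, 194.0281]), array([275.8082, 185.9707])]
0.1 [array([206.5872, 203.8879]), array([241.5272, 195.7592]), array([276.32  , 187.6643])]
0.2 [array([206.865 , 205.8097]), array([241.9346, 197.6466]), array([276.856 , 189.5175])]
0.3 [array([207.1962, 207.8639]), array([242.3779, 199.6702]), array([277.4104, 191.5106])]
pivot [[245.0597 209.3163]] reach 0.5129578557186326
pivot world [[0.509  0.0637 0.11  ]]
```

```bash
cat >> h.py <<'E'
P=np.array([.509,.0637,.2252])
def tip(th,r=.060,pen=0.0):   # station bottom-centre of closed fingers
    a=np.radians(40)-th; n=np.array([np.cos(a),0,-np.sin(a)])
    if th<.7:
        c=leaf(th,.076,.003); return c+[.009-pen,0,-.016]
    return leaf(th,r,.003)+n*(.009*abs(n[0])-pen)
def state():
    s=r.sense(); R=np.array(s['ee_rot']); t=np.array(s['tool_pos'])+R[:,2]*r.tips_ahead
    c,sn=np.cos(P[2]),np.sin(P[2]); d=t-[P[0],P[1],0]
    return s,R,t,np.array([c*d[0]+sn*d[1],-sn*d[0]+c*d[1],d[2]])
E
python3 -m inch '{"dr":[[0,0,0.114],[0,0,0.114],[0,0,0]],"linear":[[0,0,-30],[0,0,-30],[0,0,0]],"fingers":[1,1,1]}'
python3 - <<'E'
from h import *
s,R,t,q=state();print(s['t'],t,q,R,s['gripper_width'])
g=tip(.1)+[.004,0,0]
print("goal",g,"tool lin mm",1000*R.T@(T(P,g)[0]-t))
for th in [.26,.5,.7,.9,1.1,1.3,1.5,1.7,1.9,2.1,2.3,2.5,2.7,2.9,3.0,3.14]: print(th,tip(th)*1000)
E
```

```text
t: 0.35
tool_pos: [0.2959, -0.6098, 0.2925]
ee_rot: [[0.218, -0.976, 0.004], [-0.976, -0.218, -0.009], [0.009, -0.002, -1.0]]
ft_force: [-0.6, -0.2, 2.0]
gripper_width: 0.796
0.35 [ 0.2959 -0.6099  0.2785] [-0.3581 -0.609   0.2785] [[ 0.218  -0.9759  0.0039]
 [-0.9759 -0.2181 -0.0086]
 [ 0.0093 -0.0019 -1.    ]] 0.7960111966832655
goal [0.0583 0.     0.1551] tool lin mm [-612.3696 -412.891   118.5409]
0.26 [ 43.9595   0.     161.5487]
0.5 [ 26.901    0.     167.9226]
0.7 [ 11.8879   0.     170.0223]
0.9 [ -0.4527   0.     171.151 ]
1.1 [-13.0842   0.     169.6331]
1.3 [-25.3832   0.     165.3555]
1.5 [-36.6815   0.     158.3754]
1.7 [-46.3205   0.     148.936 ]
1.9 [-53.7106   0.     137.4623]
2.1 [-58.3872   0.     124.5364]
2.3 [-60.0729   0.     111.414 ]
2.5 [-59.5644   0.     101.1854]
2.7 [-57.336    0.      91.0714]
2.9 [-53.3468   0.      81.3089]
3.0 [-50.6826   0.      76.6468]
3.14 [-46.2028   0.      70.4649]
```

```bash
python3 -m inch '{"dr":[[0,0,0],[0,0,0],[0,0,0],[0,0,0],[0,0,0],[0,0,0],[0,0,0],[0,0,0],[0,0,0],[0,0,0],[0,0,0],[0,0,0],[0,0,0],[0,0,0],[0,0,0],[0,0,0],[0,0,0],[0,0,0],[0,0,0],[0,0,0]],"linear":[[-30,-21,0],[-33,-23,0],[-33,-23,0],[-33,-23,0],[-33,-23,0],[-33,-23,0],[-33,-23,0],[-33,-23,0],[-33,-23,0],[-33,-23,0],[-33,-23,0],[-33,-23,0],[-33,-23,0],[-33,-23,0],[-33,-23,0],[-33,-23,0],[-33,-23,0],[-33,-23,0],[-21,-13,0],[0,0,0]],"fingers":[1,1,1,1,1,1,1,1,1,1,1,1,1,1,1,1,1,1,1,1]}'
python3 - <<'E'
from h import *
s,R,t,q=state();print(s['t'],q,R,s['gripper_width'],s['joints'])
g=tip(.26)+[.014,0,0]
print("goal",g,"tool lin mm",1000*R.T@(T(P,g)[0]-t))
E
```

```text
t: 2.02
tool_pos: [0.574, 0.0883, 0.2848]
ee_rot: [[0.228, -0.974, -0.001], [-0.974, -0.228, 0.002], [-0.002, 0.0, -1.0]]
ft_force: [-0.5, -0.1, 0.5]
gripper_width: 0.004
2.0167 [0.0689 0.0095 0.2708] [[ 0.2276 -0.9737 -0.0006]
 [-0.9737 -0.2276  0.0019]
 [-0.002   0.0002 -1.    ]] 0.004487487996454381 [0.1086 0.055  1.7362 0.002  1.3508 1.4493]
goal [0.058  0.     0.1615] tool lin mm [  9.6972  10.9245 109.2446]
```

```bash
python3 -m inch '{"dr":[[0,0,0],[0,0,0],[0,0,0],[0,0,0]],"linear":[[10,5,25],[0,0,30],[0,0,30],[0,0,0]],"fingers":[1,1,1,1]}'
python3 - <<'E'
from h import *
s,R,t,q=state();print(s['t'],q,s['ft_force'])
a=r.snapshot("side")[:,:,::-1]; b=r.snapshot("top")[:,:,::-1]
print(proj(t,"side"),proj(t,"top"))
A=cv2.resize(a[150:260,180:310],None,fx=4,fy=4,interpolation=cv2.INTER_CUBIC)
cv2.imwrite("pics/s2.png",cv2.convertScaleAbs(A,alpha=1.2))
B=cv2.resize(b[125:255,170:310],None,fx=4,fy=4,interpolation=cv2.INTER_CUBIC)
cv2.imwrite("pics/t2.png",cv2.convertScaleAbs(B,alpha=1.6))
E
```

```text
t: 2.35
tool_pos: [0.5654, 0.0717, 0.1935]
ee_rot: [[0.222, -0.975, -0.012], [-0.975, -0.222, -0.002], [-0.001, 0.012, -1.0]]
ft_force: [-1.1, 0.2, -1.9]
gripper_width: 0.005
2.35 [ 0.0566 -0.0048  0.1795] [-1.1481  0.2122 -1.8537]
[[244.1909 181.9012]] [[241.9641 191.0759]]
```

View pics/s2.png

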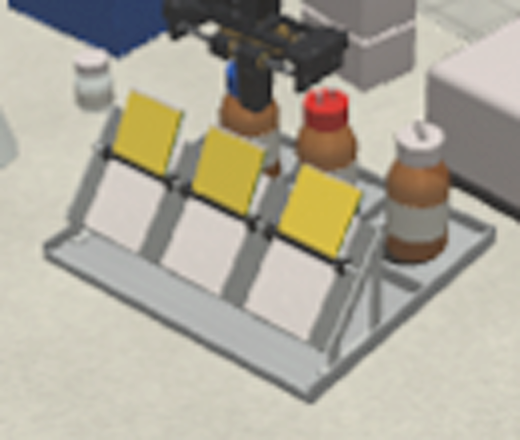

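View pics/t2.png

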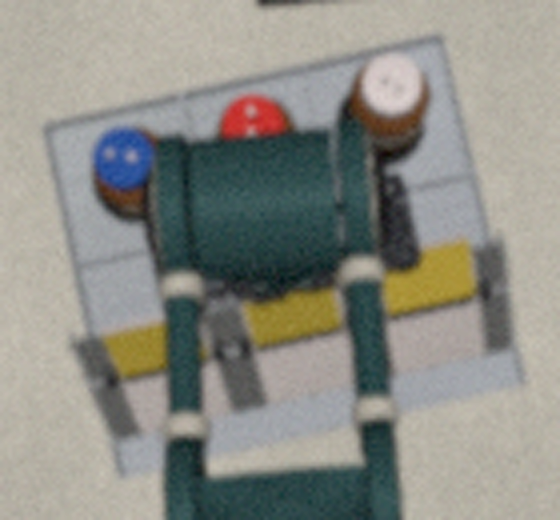

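The side crop shows the middle flag's free edge from (193,130) to (265,155), with the finger bottom near (255,108). The finger is expected at about y=128, so I'll check projections before pushing.

Run:
```python
from h import *
s,R,t,q=state();print(s['t'],q,t)
f=lambda X:(proj(X,"side")-[180,150])*4
print("tip",f(t),"tcp",f(t-.014*R[:,2]),"tip+30mm",f(t-.03*R[:,2]))
for y in(.115,0,-.115):
  for th in(0,.1,.2,.3):
    print(y,th,f(T(P,[leaf(th,.076,0,y+.037),leaf(th,.076,0,y-.037)])).ravel())
print("corners exp front right ~(310,400), right (493,235)",f(T(P,C)))
print("pivots",f(T(P,[[0,.152,.11],[0,-.152,.11]])))
a=r.snapshot("side")[:,:,::-1]
A=cv2.resize(a[150:215,200:280],None,fx=8,fy=8,interpolation=cv2.INTER_CUBIC)
u=(proj(t,"side")[0]-[200,150])*8
cv2.drawMarker(A,tuple(int(v) for v in u),(255,0,255),0,12)
cv2.imwrite("pics/s3.png",cv2.convertScaleAbs(A,alpha=1.4))
```

```text
2.45 [ 0.0605 -0.0052  0.1856] [0.5691 0.0721 0.1856]
tip [[259.3207 121.1834]] tcp [[258.9914 109.7784]] tip+30mm [[258.6118  96.6102]]
0.115 0 [141.4946  90.1591 192.3828 113.0755]
0.115 0.1 [137.3552  88.9731 188.3326 111.9446]
0.115 0.2 [132.9536  88.4414 184.0115 111.4825]
0.115 0.3 [128.332   88.5767 179.4608 111.7011]
0 0 [221.6155 126.2445 276.3255 150.8995]
0 0.1 [217.6223 125.1477 272.4498 149.8715]
0 0.2 [213.3531 124.7278 268.289  149.5353]
0 0.3 [208.8489 124.9966 263.8828 149.9023]
-0.115 0 [307.7517 165.067  366.5568 191.5877]
-0.115 0.1 [303.9499 164.0812 362.9055 190.6863]
-0.115 0.2 [299.8578 163.7957 358.9543 190.5008]
-0.115 0.3 [295.5142 164.2216 354.7402 191.0417]
corners exp front right ~(310,400), right (493,235) [[238.4219 111.5327]
 [497.8201 226.1723]
 [311.8641 388.2357]
 [ 43.1484 242.7044]]
pivots [[114.3074 154.7103]
 [336.1346 262.3087]]
```

View pics/s3.png

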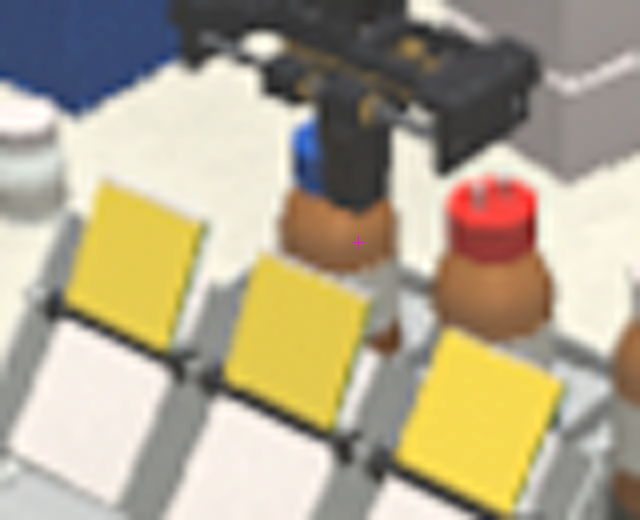

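The flags match the fitted projections: middle about 0.25 rad, right about 0.05. The dark finger's end, at (355,208) in this crop, sits about 4 px above the projected tip at (357,242). I'll check the same offset in the first picture.

Run:
```python
from h import *
a=cv2.imread("pics/side0.png")
A=cv2.resize(a[255:335,270:370],None,fx=7,fy=7,interpolation=cv2.INTER_CUBIC)
t=np.array([.2944,-.6067,.2247]);X=np.array([.4366,-.8997,-.002])
for dz,col in((0,(0,255,0)),(-.014,(255,0,255))):
  for sgn in(-1,1):
    u=(proj(t+sgn*.050*X+[0,0,dz],"side")[0]-[270,255])*7
    cv2.drawMarker(A,tuple(int(v) for v in u),col,0,12)
cv2.imwrite("pics/s4.png",cv2.convertScaleAbs(A,alpha=1.4))
```

```text
(no output)
```

View pics/s4.png

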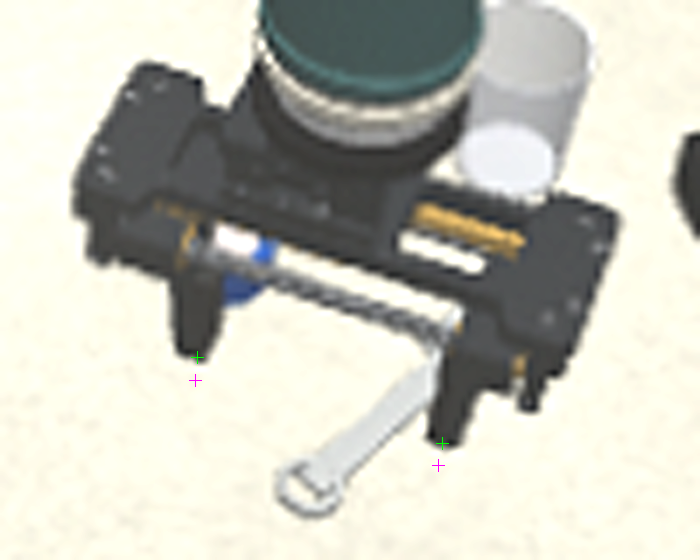

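In the first picture the finger ends also show near the TCP (green marks), about 10 mm short of the stated tip. I'll take the tip height as uncertain and go a little deeper. Next I descend behind the flag and start the push.

```bash
python3 -m inch '{"dr":[[0,0,0],[0,0,0],[0,0,0],[0,0,0],[0,0,0],[0,0,0],[0,0,0],[0,0,0],[0,0,0],[0,0,0],[0,0,0]],"linear":[[-5,0,15],[0,1,15],[0,0,0],[0,7,0],[0,8,-1],[0,5,-1],[0,5,-2],[0,5,-1],[0,5,-2],[0,6,-1],[0,6,-1]],"fingers":[1,1,1,1,1,1,1,1,1,1,1]}'
python3 - <<'E'
from h import *
s,R,t,q=state();print(s['t'],q,s['ft_force'])
a=r.snapshot("side")[:,:,::-1]
A=cv2.resize(a[150:230,190:290],None,fx=6,fy=6,interpolation=cv2.INTER_CUBIC)
cv2.imwrite("pics/s5.png",cv2.convertScaleAbs(A,alpha=1.4))
E
```

```text
t: 3.42
tool_pos: [0.5223, 0.067, 0.1803]
ee_rot: [[0.222, -0.975, 0.0], [-0.975, -0.222, 0.0], [0.0, -0.0, -1.0]]
ft_force: [0.9, -0.2, -0.2]
gripper_width: 0.01
3.4167 [0.0137 0.0003 0.1663] [ 0.8978 -0.1559 -0.2355]
```

View pics/s5.png

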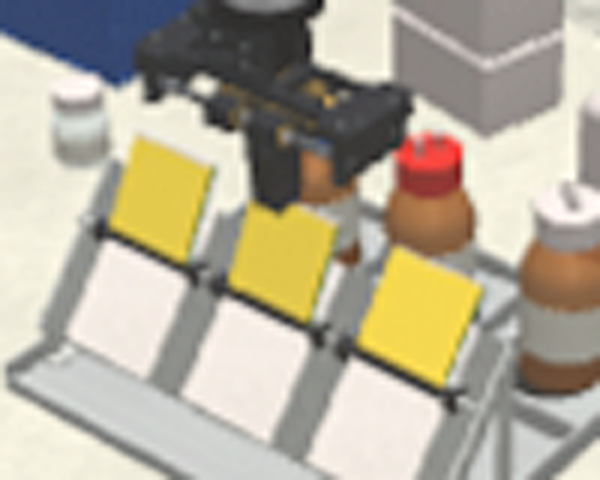

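Run:
```python
from h import *
f=lambda X:(proj(X,"side")-[190,150])*6
for th in(.1,.3,.5,.6,.7,.8): print(th,f(T(P,[leaf(th,.076,-.003,y) for y in(.037,-.037)])).ravel())
print('base',f(T(P,[leaf(.6,.0,-.003,y) for y in(.037,-.037)])).ravel())
print('tip now',f(state()[2]), 'L',f(T(P,[leaf(.2,.076,-.003,.115+y) for y in(.037,-.037)])).ravel(),'R',f(T(P,[leaf(.1,.076,-.003,-.115+y) for y in(.037,-.037)])).ravel())
```

```text
0.1 [263.9798 187.2704 346.2881 224.4013]
0.3 [250.5416 187.8598 333.1469 225.2807]
0.5 [236.072  192.6012 318.9021 230.3933]
0.6 [228.6341 196.4997 311.5459 234.5044]
0.7 [221.1652 201.3775 304.1368 239.6102]
0.8 [213.746  207.1901 296.755  245.6641]
base [227.0298 291.2339 307.9441 330.5565]
tip now [[278.2464 233.678 ]] L [136.751  132.5438 213.3827 167.1506] R [393.5806 245.7434 482.1004 285.7057]
```

The middle flag has not moved. The finger passed just above it and is now in front, so its real end is about 19 mm higher than stated (z about 0.184 here). I'll use tip = TCP - 5 mm, go back over the flag and come down lower behind it.

```bash
sed -i 's/R\[:,2\]\*r.tips_ahead/R[:,2]*(-.005)/' h.py
python3 -m inch '{"dr":[[0,0,0],[0,0,0],[0,0,0],[0,0,0],[0,0,0],[0,0,0],[0,0,0],[0,0,0]],"linear":[[0,0,-20],[0,-16,0],[0,-16,0],[0,-14,0],[0,0,15],[0,0,15],[0,0,15],[0,0,0]],"fingers":[1,1,1,1,1,1,1,1]}'
python3 - <<'E'
from h import *
r.snapshot("side")
s,R,t,q=state();print(s['t'],q,s['ft_force'])
a=r.snapshot("side")[:,:,::-1]
A=cv2.resize(a[150:230,190:290],None,fx=6,fy=6,interpolation=cv2.INTER_CUBIC)
u=(proj(t,"side")[0]-[190,150])*6
cv2.drawMarker(A,tuple(int(v) for v in u),(255,0,255),0,12)
cv2.imwrite("pics/s6.png",cv2.convertScaleAbs(A,alpha=1.4))
E
```

```text
t: 4.13
tool_pos: [0.565, 0.0771, 0.1513]
ee_rot: [[0.222, -0.975, -0.006], [-0.975, -0.222, -0.001], [-0.001, 0.006, -1.0]]
ft_force: [-0.6, 0.6, -0.5]
gripper_width: 0.002
4.1833 [0.0584 0.0005 0.1579] [-0.6104  0.034   0.943 ]
```

View pics/s6.png

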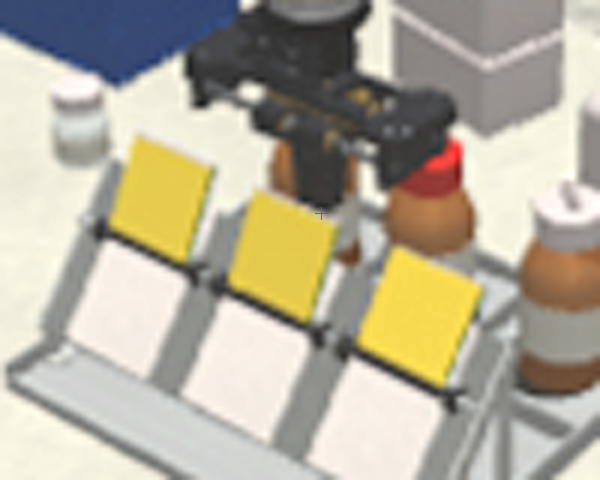

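The finger is now behind the middle flag, with its end at about (319,207), below the leaf's edge height. Now the push to past upright.

```bash
python3 -m inch '{"dr":[[0,0,0],[0,0,0],[0,0,0],[0,0,0],[0,0,0],[0,0,0],[0,0,0],[0,0,0],[0,0,0],[0,0,0],[0,0,0],[0,0,0],[0,0,0],[0,0,0],[0,0,0]],"linear":[[0,6,0],[0,6,0],[0,6,-1],[0,6,-2],[0,6,-2],[0,6,-2],[0,6,-1],[0,6,-1],[0,6,0],[0,6,0],[0,6,1],[0,6,1],[0,6,2],[0,6,3],[0,6,3]],"fingers":[1,1,1,1,1,1,1,1,1,1,1,1,1,1,1]}'
python3 - <<'E'
from h import *
s,R,t,q=state();print(s['t'],q,s['ft_force'])
a=r.snapshot("side")[:,:,::-1]
A=cv2.resize(a[150:230,190:290],None,fx=6,fy=6,interpolation=cv2.INTER_CUBIC)
u=(proj(t,"side")[0]-[190,150])*6
cv2.drawMarker(A,tuple(int(v) for v in u),(255,0,255),0,12)
cv2.imwrite("pics/s7.png",cv2.convertScaleAbs(A,alpha=1.4))
E
```

```text
t: 5.48
tool_pos: [0.4792, 0.0573, 0.1536]
ee_rot: [[0.222, -0.975, 0.0], [-0.975, -0.222, 0.0], [-0.0, -0.0, -1.0]]
ft_force: [0.4, -0.3, -0.2]
gripper_width: 0.006
5.4833 [-0.0305  0.0004  0.1586] [ 0.3904 -0.2653 -0.1891]
```

View pics/s7.png

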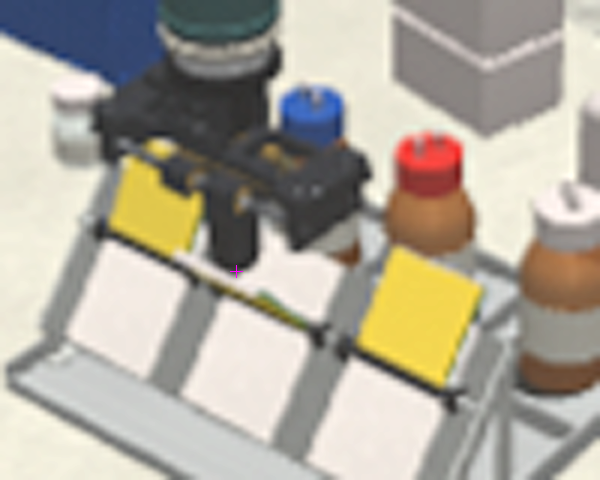

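The flag is now edge-on to the camera, at about 1.4 rad and past upright, with the finger on its back. I'll follow the arc downward.

```bash
python3 -m inch '{"dr":[[0,0,0],[0,0,0],[0,0,0],[0,0,0],[0,0,0],[0,0,0],[0,0,0],[0,0,0],[0,0,0],[0,0,0],[0,0,0],[0,0,0]],"linear":[[0,6,5],[0,6,5],[0,5,5],[0,4,6],[0,3,6],[0,3,7],[0,1,7],[0,1,7],[0,0,6],[0,-1,6],[0,-1,6],[0,0,0]],"fingers":[1,1,1,1,1,1,1,1,1,1,1,1]}'
python3 - <<'E'
from h import *
s,R,t,q=state();print(s['t'],q,s['ft_force'],s['joints'])
E
```

```text
t: 6.53
tool_pos: [0.4528, 0.0514, 0.0864]
ee_rot: [[0.222, -0.975, -0.002], [-0.975, -0.222, -0.0], [-0.0, 0.002, -1.0]]
ft_force: [0.6, -0.5, -0.4]
gripper_width: 0.007
6.5333 [-0.0575  0.0006  0.0914] [ 0.63   -0.5382 -0.4331] [ 0.0583 -0.0164  2.1945  0.0001  0.9656  1.4053]
```

```bash
python3 -m inch '{"dr":[[0.09,0,0],[0.09,0,0],[0.09,0,0],[0.09,0,0],[0,0,0]],"linear":[[0,0,0],[0,0,0],[0,0,0],[0,0,0],[0,0,0]],"fingers":[1,1,1,1,1]}'
python3 - <<'E'
from h import *
s,R,t,q=state();print(s['t'],q,s['ft_force'],s['joints'],R)
c,sn=np.cos(P[2]),np.sin(P[2])
# flat-flag contact: finger end half-width 9 along tool y
tw=T(P,leaf(np.pi,.060,.003))[0]; a=np.radians(40)-np.pi
n=T([0,0,P[2]],[np.cos(a),0,-np.sin(a)])[0]
g=tw+n*.009*abs(n@R[:,1])
print("to flat:",1000*R.T@(g-t),"n in tool",R.T@n)
E
```

```text
t: 6.95
tool_pos: [0.4487, 0.0512, 0.0849]
ee_rot: [[0.221, -0.914, 0.341], [-0.975, -0.207, 0.079], [-0.001, -0.349, -0.937]]
ft_force: [-1.7, 0.3, -0.3]
gripper_width: 0.009
6.95 [-0.0633  0.0012  0.0896] [-1.6579  0.3189 -0.3211] [-0.0044 -0.2587  2.4515  0.1411  0.6052  1.2412] [[ 0.2213 -0.9138  0.3405]
 [-0.9752 -0.2069  0.0785]
 [-0.0013 -0.3495 -0.9369]]
to flat: [  1.2274 -10.5992  26.1201] n in tool [ 0.0008  0.4931 -0.87  ]
```

```bash
python3 -m inch '{"dr":[[0,0,0],[0,0,0],[0,0,0],[0,0,0],[0,0,0],[0,0,0]],"linear":[[0,-2,5],[0,-2,5],[0,-2,5],[0,-2,4],[0,-2,4],[0,0,0]],"fingers":[1,1,1,1,1,1]}'
python3 - <<'E'
from h import *
r.snapshot("top")
s,R,t,q=state();print(s['t'],q,s['ft_force'],s['joints'],R[:,2])
tw=T(P,leaf(np.pi,.060,.003))[0]; a=np.radians(40)-np.pi
n=T([0,0,P[2]],[np.cos(a),0,-np.sin(a)])[0]
g=tw+n*.009*abs(n@R[:,1])
print("to flat:",1000*R.T@(g-t),"force along n",np.array(s['ft_force'])@n)
E
```

```text
t: 7.45
tool_pos: [0.4714, 0.0555, 0.0692]
ee_rot: [[0.222, -0.913, 0.342], [-0.975, -0.208, 0.078], [-0.0, -0.351, -0.936]]
ft_force: [-0.2, -0.0, -0.1]
gripper_width: 0.006
7.5 [-0.0404  0.0004  0.0741] [0.2684 0.165  0.0832] [ 0.0084 -0.1766  2.4244  0.1454  0.5472  1.2441] [ 0.3425  0.0783 -0.9363]
to flat: [0.4372 5.442  3.6551] force along n -0.17511236632057586
```

```bash
python3 -m inch '{"dr":[[0,0,0],[0,0,0],[0,0,0]],"linear":[[0,-1,2],[0,-1,2],[0,0,0]],"fingers":[1,1,1]}'; python3 -m inch '{"dr":[[0,0,0],[0,0,0]],"linear":[[0,-1,2],[0,0,0]],"fingers":[1,1]}'
python3 - <<'E'
from h import *
a=r.snapshot("side")[:,:,::-1]
A=cv2.resize(a[150:250,190:300],None,fx=6,fy=6,interpolation=cv2.INTER_CUBIC)
cv2.imwrite("pics/s8.png",cv2.convertScaleAbs(A,alpha=1.3))
s,R,t,q=state();print(s['t'],q,s['ft_force'])
E
```

```text
t: 7.75
tool_pos: [0.4737, 0.0561, 0.0666]
ee_rot: [[0.222, -0.913, 0.343], [-0.975, -0.208, 0.078], [-0.0, -0.352, -0.936]]
ft_force: [-0.4, 0.6, -0.4]
gripper_width: 0.005
t: 7.92
tool_pos: [0.4752, 0.0564, 0.0651]
ee_rot: [[0.222, -0.913, 0.343], [-0.975, -0.208, 0.078], [-0.0, -0.352, -0.936]]
ft_force: [-0.7, 0.4, -0.5]
gripper_width: 0.009
7.9667 [-0.0363  0.0004  0.0699] [-0.2055  0.326   0.5118]
```

```bash
for i in 1 2; do python3 -m inch '{"dr":[[0,0,0],[0,0,0]],"linear":[[0,-1,2],[0,0,0]],"fingers":[1,1]}' | grep -E "pos|force"; done
```

```text
tool_pos: [0.4769, 0.0567, 0.0637]
ft_force: [-0.6, -0.2, 0.8]
tool_pos: [0.4781, 0.057, 0.0624]
ft_force: [-7.4, -2.0, 8.4]
```

View pics/s8.png

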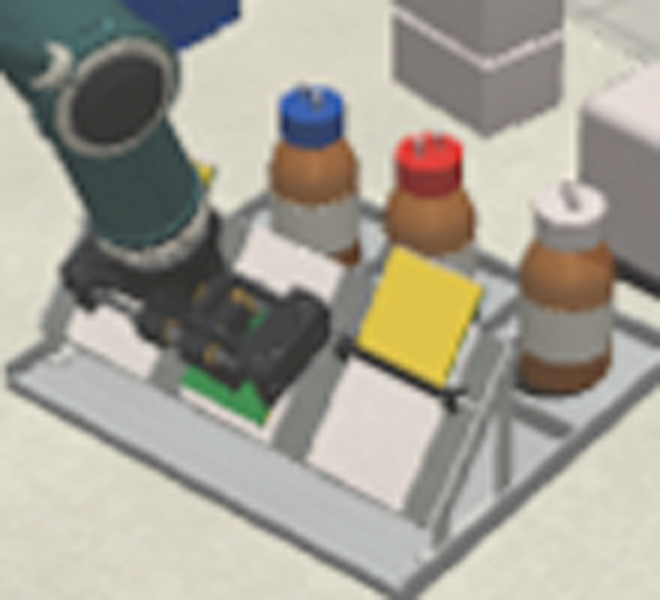

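The picture shows the middle flag green side up under the gripper, with its lower edge at about (180–265, 380–425), just before the last press. That press gave 11 N along the panel normal, so the leaf is on its stop. Next I'll retreat off the face and then upward.

```bash
python3 -m inch '{"dr":[[0,0,0],[0,0,0],[0,0,0],[0,0,0],[0,0,0],[0,0,0],[0,0,0],[0,0,0],[0,0,0],[0,0,0],[0,0,0],[0,0,0]],"linear":[[0,3,-5],[0,4,-9],[0,0,-15],[0,-5,-19],[0,-7,-19],[0,-7,-19],[0,-7,-19],[0,-7,-19],[0,-7,-19],[0,-7,-19],[0,-7,-19],[0,0,0]],"fingers":[1,1,1,1,1,1,1,1,1,1,1,1]}'
python3 - <<'E'
from h import *
s,R,t,q=state();print(s['t'],q,s['ft_force'],s['joints'])
a=r.snapshot("side")[:,:,::-1];b=r.snapshot("top")[:,:,::-1]
f=lambda x:cv2.convertScaleAbs(cv2.resize(x,None,fx=3.3,fy=3.3,interpolation=cv2.INTER_CUBIC),alpha=1.3)
cv2.imwrite("pics/s9.png",np.hstack([f(a[150:270,180:300]),f(b[130:250,180:300])]))
E
```

```text
t: 9.3
tool_pos: [0.4624, 0.0527, 0.2543]
ee_rot: [[0.222, -0.909, 0.353], [-0.975, -0.207, 0.078], [0.002, -0.362, -0.932]]
ft_force: [1.1, 1.2, 0.9]
gripper_width: 0.007
9.3 [-0.0497 -0.0003  0.2589] [1.0878 1.2471 0.8551] [ 0.0005 -0.4276  2.2353  0.0946  0.974   1.3084]
```

View pics/s9.png

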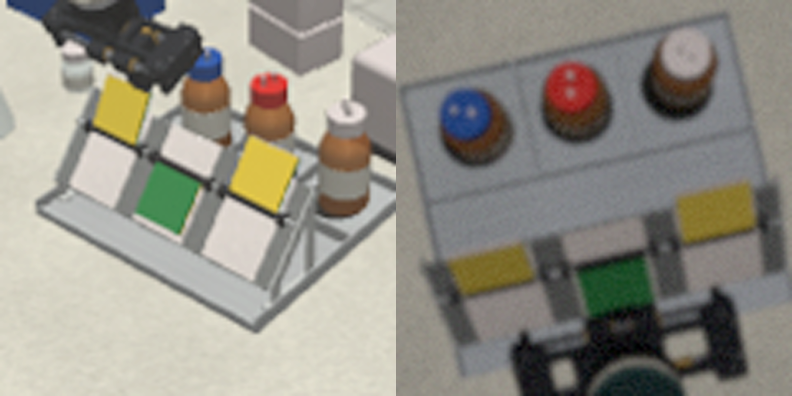

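The flag lies green side up (side view about (170,195)), the other two are yellow and up, and the bottles are in place. I can view no more pictures, so I'll check the angle numerically from the green mask before handing in.

Run:
```python
from h import *
a=r.snapshot("side").astype(int)
m=((a[...,1]>a[...,0]+25)&(a[...,1]>a[...,2]+25)); m[:150]=0;m[270:]=0;m[:,:180]=0;m[:,300:]=0
v,u=np.nonzero(m);print(m.sum(),u.mean(),v.mean(),v.max())
for th in(2.6,2.8,2.9,3.0,3.14):
    q=proj(T(P,[leaf(th,rr,.003,y) for rr,y in((.004,.037),(.004,-.037),(.076,-.037),(.076,.037))]),"side")
    z=np.zeros(m.shape,np.uint8);cv2.fillPoly(z,[np.round(q*16).astype(np.int32)],1,shift=4)
    vv,uu=np.nonzero(z);print(th,z.sum(),uu.mean(),vv.mean(),vv.max(),(z&m).sum()/(z|m).sum())
print(r.sense()['qd'])
```

```text
253 230.26482213438734 209.37944664031622 220
2.6 261 228.9655172413793 208.2911877394636 218 0.7482993197278912
2.8 282 229.4787234042553 209.3049645390071 220 0.8135593220338984
2.9 289 229.97231833910035 209.7993079584775 221 0.8435374149659864
3.0 279 230.41218637992833 209.71326164874552 221 0.8865248226950354
3.14 287 230.97560975609755 210.4878048780488 222 0.8060200668896321
[0.0014 0.0138 0.0266 0.0011 0.0041 0.0004]
```

Run:
```python
from h import *
from scipy.optimize import differential_evolution as DE
a=r.snapshot("side").astype(float)
g=np.clip((a[...,1]-np.maximum(a[...,0],a[...,2]))/60,0,1)
y=np.clip((np.minimum(a[...,0],a[...,1])-a[...,2])/110,0,1)
W=(slice(150,250),slice(185,300)); g,y=g[W],y[W]
print(g.max(),y.max())
def poly(ths,ys,sg,d,r0):
    z=np.zeros((800,920),np.uint8)
    for th,yy in zip(ths,ys):
        q=proj(T(P,[leaf(th,rr,sg*.003,yy+k) for rr,k in((r0,.037),(r0,-.037),(.076,-.037),(.076,.037))]),"side")+d-[185,150]+.5
        cv2.fillPoly(z,[np.round(q*8).astype(np.int32)],255)
    z=cv2.GaussianBlur(z.astype(np.float32)/255,(0,0),5)
    return cv2.resize(z,(115,100),interpolation=cv2.INTER_AREA)
def cost(p):
    d=p[3:5]
    return ((poly([p[0],p[1]],[.115,-.115],-1,d,p[5])-y/y.max())**2).sum()+((poly([p[2]],[0],1,d,p[5])-g/g.max())**2).sum()
R=DE(cost,[(0,.5),(0,.5),(2.5,3.2),(-3,3),(-3,3),(0,.012)],seed=1,maxiter=60,popsize=10)
print(R.x,R.fun)
for th in(2.8,2.9,3.0,3.07,3.14):
    q=DE(lambda p:cost([p[0],p[1],th,*p[2:]]),[(0,.5),(0,.5),(-3,3),(-3,3),(0,.012)],seed=1,maxiter=25,popsize=8);print(th,q.fun,q.x)
```

```text
0.75 0.9Traceback (most recent call last):
  File "<stdin>", line 18, in <module>
    return fun(*args, **kwargs)
    ret = solver.solve()
    next(self)
    ~~~~^^^^^^
    energy = self.func(parameters)
    return self.f(x, *self.args)
           ~~~~~~^^^^^^^^^^^^^^^
  File "<stdin>", line 17, in cost
  File "<stdin>", line 11, in poly
  File "h.py", line 6, in proj
    m=r.camera_model(n)
ValueError: time passes only in moves, steps and waits
```

```bash
sed -i 's/^def proj/M={n:r.camera_model(n) for n in("side","top")}\ndef proj/; s/m=r.camera_model(n)/m=M[n]/' h.py
python3 - <<'E'
from h import *
from scipy.optimize import differential_evolution as DE
a=r.snapshot("side").astype(float)
g=np.clip((a[...,1]-np.maximum(a[...,0],a[...,2]))/60,0,1)
y=np.clip((np.minimum(a[...,0],a[...,1])-a[...,2])/110,0,1)
W=(slice(150,250),slice(185,300)); g,y=g[W],y[W]
g=g/np.percentile(g[g>.3],70);y=y/np.percentile(y[y>.5],70)
for i in(0,):  # drop amber bottles: keep only yellow
    A=a[W]; y[(A[...,1]<.75*A[...,0])]=0
def poly(ths,ys,sg,d,r0):
    z=np.zeros((800,920),np.uint8)
    for th,yy in zip(ths,ys):
        q=proj(T(P,[leaf(th,rr,sg*.003,yy+k) for rr,k in((r0,.037),(r0,-.037),(.076,-.037),(.076,.037))]),"side")+d-[185,150]+.5
        cv2.fillPoly(z,[np.round(q*8).astype(np.int32)],255)
    z=cv2.GaussianBlur(z.astype(np.float32)/255,(0,0),5)
    return cv2.resize(z,(115,100),interpolation=cv2.INTER_AREA)
def cost(p):
    d=p[3:5]
    return ((poly([p[0],p[1]],[.115,-.115],-1,d,p[5])-y)**2).sum()+((poly([p[2]],[0],1,d,p[5])-g)**2).sum()
for th in(2.8,2.9,3.0,3.07,3.14):
    q=DE(lambda p:cost([p[0],p[1],th,*p[2:]]),[(0,.5),(0,.5),(-3,3),(-3,3),(0,.012)],seed=1,maxiter=25,popsize=8);print(th,q.fun,q.x)
E
```

```text
2.8 112.45361075490578 [ 0.3632  0.1991  0.2378 -0.1449  0.0044]
2.9 104.57228339129931 [ 0.3657  0.1979  0.1462 -0.156   0.0045]
3.0 99.49374237059267 [ 0.3295  0.1457 -0.1211 -0.3908  0.0042]
3.07 98.39368975234494 [ 0.3286  0.1319 -0.273  -0.5262  0.004 ]
3.14 99.32563387533366 [ 0.2744  0.0893 -0.5697 -0.5379  0.0035]
```

The mask fit is best near 3.07 rad. That agrees with the hard 11 N stop, where the gripper body was about 25 mm clear of the panel. Handing in.

```bash
python3 -c "
from station import r
print(r.sense()['ft_force']); print(r.finish_job())"
```

```text
[-0.37532446 -0.55097361 -0.16503833]
the job is handed in; nothing more can be done
None
```

I pushed the middle flag, in the red-capped bottle's lane, over from yellow to green with the closed fingertips. I pressed it onto its stop, backed off and handed the job in; no verdict was reported.

- **Flag angle:** the last press met a hard stop of about 11 N along the panel normal, so the leaf should be fully down. A fit of its green face in the side picture came out at about 3.07 rad, but it is shallow. It cannot firmly rule out an angle just under the 3.0 limit, and a simpler overlap check matched best at 3.0.
- **Other flags and bottles:** the last pictures show the left and right flags up on yellow, fitted at about 0.3 and 0.1 rad, and the bottles in their bays. I did not re-measure the flask, jar, cap, wrench or beaker at the end; I saw no contact force before the final press.
- **Clear at the end:** the arm finished about 0.25 m above the bench with only noise-level force, at about 9.5 s of the 40 s allowed.
- **What disagreed:** the closed fingers end about 19 mm short of the stated tip position. My first pass went just over the flag without moving it, so I corrected the depth and repeated it.

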